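# Tuck a spray shield under the lapped blade of a fan shutter and hold it flat

## Task

On the fan shutter, the low grey frame beside the scale, the far blade laps over the near one; it is about to be touched up with spray paint and the near blade must stay clean. Take the spray shield that lies across the near, lower blade by its wooden grip, turn it square and slide its front edge, flat along the lower blade, under the free edge of the upper blade until it is fully home, centred, without lifting that blade. Leave the tin, tape and jar behind it where they stand, and finish still holding it there by the grip, pressed flat on the lower blade with a steady push of about 8 N.

Things in the scene. Friction and masses are not known exactly. Their poses are not given: they have to be found in the camera images.
- shield_grip (a point): Centre of the spray shield's wooden grip, an upright bar 16 mm thick (x), 80 mm long (y), 34 mm tall; 17 mm below its level top, 19.5 mm above the sheet's underside, 71 mm behind the sheet's front edge, 9 mm ahead of its rear edge. +x points to the front edge, z up. Shield: about 0.14 kg, at the start flat on the lower blade but crosswise, front edge to the right, grip to the left.
- shield_edge (a point): Middle of the front edge of the shield's flat steel sheet, on its underside; the sheet is 80 mm deep (x), 96 mm wide (y), 2.5 mm thick. Same axes as shield_grip: x forward out of the sheet, z up.
- lap (a point): On the lower blade's flat top (34 mm above the bench), midway across, just below where the upper blade's flat part begins. +x points away from the robot, under the upper blade: the tuck direction; z up. The grey metal shutter is fixed, 206 mm deep (x), 170 wide. The fixed lower blade is 150 mm wide and free from x = -90 mm to the lap; frame plates round it stay below its top.
- stop (a point): Middle of the cross bar that ends the pocket under the upper blade, at the level of the lower blade's top, 28 mm beyond the lap; the shield's front edge is fully home against it. Same axes as lap. The pocket is 5 mm high and open between two rubber rests 65 mm left and right of the middle.
- upper_blade (a joint): Angle (rad) of the upper blade, 2 mm thick, level, about its hinge 85 mm beyond the lap; 0 = closed, grows as the free edge lifts (0.1 = 8.5 mm). Its turned-up free edge reaches 8 mm from the lap towards the robot, its tip 8 mm clear above the lower blade. Only its weight holds it down (1 N at the free edge).
- tin: Small open paint tin, 71 mm across, 66 mm tall, a bystander behind the shutter; origin at the middle of its underside.
- roll: Roll of masking tape lying flat, 92 mm across, 26 mm tall, a bystander behind the shutter; origin at the middle of its underside.
- jar: Round jar with screw lid, 62 mm across, 78 mm tall, a bystander behind the shutter to the right; origin at the middle of its underside.

How it is judged:
By the outcome, as a careful person would: the job done as asked, in the order asked, and still so for the second after the job is handed in, while the arm keeps its last pose, push and grip.
It also fails if it takes over 38 s, if anything falls off the work surface, if the arm or the gripper's body presses on something with over 40 N, if the wrist force passes 120 N, or if a joint passes its speed limit or range.

## Robot

A 7-joint arm with a two-finger parallel gripper is mounted at the origin on the work surface; the furniture and walls round the work are solid. World frame = base frame: x ahead of the robot, y to its left, z up, the work surface at z = 0. Lengths are in m, angles in degrees, forces in N, time in s.
With the tool pointing down it reaches from about 0.4 to 0.85 m from the base axis. Payload 10.4 kg.
Tool frame: the origin (TCP) lies on the centre line of the jaws, within the pads' length; the fingertips stand arm.tip_reach ahead of it and the grasp point (between the pads) lies 3 mm ahead of it (arm.tip_reach is the distance from the TCP to the fingertips, in m); z points along the fingers, y is the direction in which the jaws open and shut (so a half turn about z gives the same grasp; the last joint's range is limited). The gripper opens to 85 mm and grips with 20 to 120 N. Pads are 22 mm wide; open, the fingers measure 114 mm over their backs; the gripper's body (76 mm by 85 mm) begins 54 mm behind the grasp point. The pads swing forward as they close: fully open they stand 13 mm farther back than shut.
Start: joints at [73.533, 19.034, -3.707, 83.658, 1.238, 77.344, -5.071], TCP at [0.164, -0.603, 0.253] pointing down, gripper open.
Joint ranges: [-148.97, 148.97], [-28.65, 121.19], [-84.17, 76.75], [9.2, 138.47], [-72.65, 252.65], [3.7, 117.97], [-149.18, 149.18]. Speed limits (degrees/s): [127.2, 127.2, 159.86, 159.86, 180, 180, 180].

## Interface

Orientations are given as a 3x3 rotation matrix whose columns are the frame's x, y, z axes.
In Python, from workcell import monitor, optics, arm gives the robot as it stands.
- The arm moves only by the shell command python3 -m jog 'ROWS' [FORCE]. ROWS is JSON, a list of rows, each an object of numbers: "dx", "dy", "dz": the shift along the world's x, y, z in cm; "ax", "ay", "az": the turn, a rotation vector about the world's x, y, z in degrees; "hand": the gripper command: -1 is shut, 1 is fully open, values between are in proportion. In form: [{"dx": .., "dy": .., "dz": .., "ax": .., "ay": .., "az": .., "hand": ..}, ...]. A call has 1 to 12 rows; each row is the pose to reach, as a shift and turn from the pose commanded when the call began; what a row does not reach only later rows make up. A row lasts 1/8 s, in which the tool goes at most 62.5 mm and 10.7 degrees, less where a joint would pass 70% of its speed; a pose out of reach is approached as far as the arm can. A call with a gripper value outside its range is refused whole. The fingers move at their own pace and stop on an object; FORCE is the grip in N (left out, the last holds). Time passes only in rows, so rows that repeat a pose let the fingers close. It gives the time, the measured TCP pose, the force and the opening at its end, in the units of the state.
- monitor.get_obs(): the state, without advancing time (a new reading comes with each control period).
- optics.snapshot(name): name is "scene" or "top" or "wrist"; returns a dict with "img" (420x560x3 uint8, red, green, blue), "range_z" (420x560 float32, m along the optical axis (not along the pixel's ray), 0 where there is no reading), "fx", "fy", "cx", "cy" (pixels), "dist_coeffs" ([k1, k2, p1, p2, k3] as OpenCV has them; the pictures are not rectified), "eye" and "orientation" of the camera in the world; the wrist camera has in their place "hand_eye" (4x4, takes a point from camera to tool coordinates, whose origin is the TCP and whose axes are the flange's). Camera axes: x right, y up, looking along -z (the intrinsics and any distortion apply to the point x, -y, -z); pixel columns grow to the right and rows downward; lengths in m; the calibration is good to about 2 mm. A picture is of the moment at which its call begins: read the wrist's pose just before it.
- arm.job_done(): hands the job in, once; it reports no verdict.
The state is a dict: "time": time; "joint_positions": joint angles; "qd": joint speeds; "joint_torque": joint torques, N m; "position": TCP position; "tool_rot": TCP orientation; "force": force on the tool from outside, world axes, zero at the start; "ft_torque": the same for the moment, N m; "gripper_width": finger opening in m.
Only numpy, scipy, OpenCV 4.12 (cv2) and the standard library are available. Lean on these libraries where they do the work, as an engineer would, in place of code of your own. Each camera call takes 0.05 s, during which the arm holds its last target. There are 200 camera calls.

## Working session

There is one attempt and no reset: what is moved stays moved. The work goes in short steps, Python scripts to look and compute and a shell command to move; the robot and the scene stay as the last step left them, time stands still between calls to the robot, and variables do not carry over. Pictures are saved under pics/ and viewed, about 8 in all and at most 12, crops included, and the job is handed in when it is done.

```bash
ls; mkdir -p pics; cat > h.py <<'E'
import numpy as np, cv2
from workcell import monitor, optics, arm
def snap(n):
    o=monitor.get_obs(); s=optics.snapshot(n); s['obs']=o; return s
def save(s,f): cv2.imwrite(f,s['img'][:,:,::-1])
def pose(s):
    if 'hand_eye' in s:
        T=np.eye(4);T[:3,:3]=s['obs']['tool_rot'];T[:3,3]=s['obs']['position'];T=T@np.array(s['hand_eye'])
    else:
        T=np.eye(4);T[:3,:3]=s['orientation'];T[:3,3]=s['eye']
    return T
def rays(s,uv):
    K=np.array([[s['fx'],0,s['cx']],[0,s['fy'],s['cy']],[0,0,1.]])
    p=cv2.undistortPoints(np.array(uv,float).reshape(-1,1,2),K,np.array(s['dist_coeffs'],float))[:,0]
    return np.c_[p[:,0],-p[:,1],-np.ones(len(p))]
def pts(s,uv):   # via depth
    uv=np.array(uv,float).reshape(-1,2);r=rays(s,uv);T=pose(s)
    z=s['range_z'][uv[:,1].round().astype(int),uv[:,0].round().astype(int)]
    return (r*z[:,None])@T[:3,:3].T+T[:3,3]
def onz(s,uv,h):   # ray hits plane z=h
    r=rays(s,uv);T=pose(s);d=r@T[:3,:3].T
    return T[:3,3]+d*((h-T[2,3])/d[:,2])[:,None]
def cloud(s):
    v,u=np.mgrid[0:420,0:560];return pts(s,np.c_[u.ravel(),v.ravel()]).reshape(420,560,3)
E
python3 - <<'E'
from h import *
a=snap('scene');b=snap('top');save(a,'pics/s0.png');save(b,'pics/t0.png')
for s in(a,b): print(s['eye'],s['fx'],s['dist_coeffs'])
o=a['obs'];print(o['time'],o['position'],o['tool_rot'],o['force'],o['gripper_width'],arm.tip_reach)
E
```

```text
pics
[0.30017239 0.79349384 0.73660229] 474.3640375615466 [-0.16440647  0.          0.          0.          0.        ]
[0.28001703 0.15976823 0.91891813] 416.46769524025905 [-0.08180217  0.          0.          0.          0.        ]
0.0 [ 0.16347857 -0.60288293  0.25250231] [[ 9.65140875e-01  2.61730609e-01 -4.24719587e-04]
 [ 2.61730949e-01 -9.65139893e-01  1.37746234e-03]
 [-4.93897606e-05 -1.44060747e-03 -9.99998961e-01]] [-0.58517678 -0.20201174  0.34433305] 0.08522173863902081 0.022
```

View pics/s0.png

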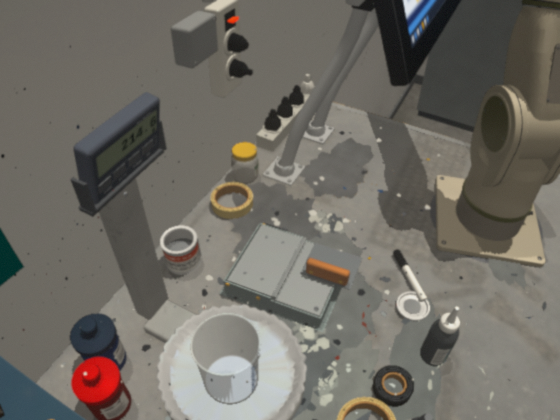

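View pics/t0.png

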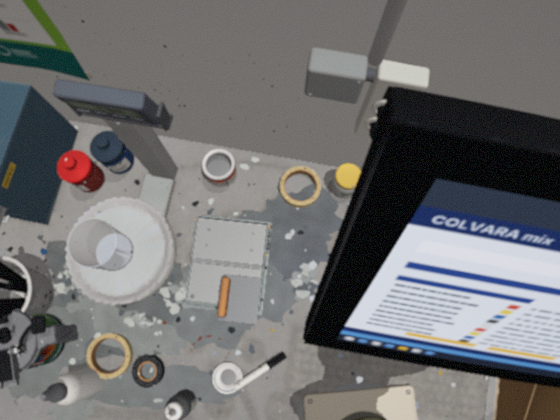

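The grip (orange) is at scene px (328,272) and top px (223,297). The shutter spans about (190–268, 218–320) in the top view. A monitor on an arm stands between the robot hand and the shutter. Next I measure both.

```bash
python3 - <<'E'
from h import *
b=snap('top');a=snap('scene')
np.set_printoptions(precision=4,suppress=True)
for n,s in(('top',b),('scene',a)):
    c=cloud(s);hsv=cv2.cvtColor(s['img'],cv2.COLOR_RGB2HSV)
    near=(abs(c[...,0]-.5)<.3)&(c[...,2]>.03)&(c[...,2]<.12)
    m=(hsv[...,0]<14)&(hsv[...,1]>150)&(s['img'][...,0]>110)
    m[:, :]&=True
    k,l,st,ce=cv2.connectedComponentsWithStats(m.astype(np.uint8))
    for i in range(1,k):
        if st[i,4]>60:
            P=c[l==i];print(n,st[i],ce[i],np.median(P,0),P[:,2].min(),P[:,2].max())
            top=P[P[:,2]>np.percentile(P[:,2],60)]; r=cv2.minAreaRect((top[:,:2]*1000).astype(np.float32));print('  rect',r)
c=cloud(b)
for v in range(210,330,6): print(v,[f"{c[v,u,0]*1000:.0f},{c[v,u,1]*1000:.0f},{c[v,u,2]*1000:.0f}" for u in range(185,275,10)])
# monitor / obstacles above 0.15
for n,s in(('top',b),('scene',a)):
    P=cloud(s).reshape(-1,3);P=P[(s['range_z'].ravel()>0)]
    for lo in np.arange(.1,.9,.1):
        q=P[(P[:,2]>lo)&(P[:,2]<lo+.1)&(P[:,0]<.75)&(P[:,0]>.15)]
        if len(q):print(n,round(lo,1),len(q),q.min(0),q.max(0))
C=cloud(a)
big=cv2.resize(a['img'][200:340,200:380],None,fx=4,fy=4,interpolation=cv2.INTER_CUBIC);cv2.imwrite('pics/s1.png',big[:,:,::-1])
E
```

```text
top [ 57 150  34  33 697] [ 73.8235 166.505 ] [0.6132 0.5646 0.098 ] 0.004937543746982298 0.9189181328890887
  rect ((471.4515075683594, 367.5860595703125), (561.55517578125, 63.22505569458008), 53.773651123046875)
scene [227  16  12   8  65] [232.7692  19.2462] [ 0.5748 -0.036   0.3721] 0.35663324435162747 0.3753312468899767
  rect ((576.3709716796875, -39.166847229003906), (22.237701416015625, 13.410919189453125), 80.96869659423828)
scene [308 259  41  17 225] [328.1467 267.16  ] [0.323  0.2667 0.0703] 0.06526793277354348 0.7366022898874124
  rect ((295.2557373046875, 521.208251953125), (71.72150421142578, 539.91748046875), 6.53226375579834)
scene [  72  357   49   46 1656] [ 95.3841 379.7923] [0.6131 0.5754 0.097 ] -0.0017732507604100167 0.7366022898874124
  rect ((464.6015930175781, 661.5376586914062), (61.86161804199219, 417.09796142578125), 59.688865661621094)
210 ['529,350,-0', '527,327,2', '525,304,1', '523,281,1', '522,258,2', '521,236,-0', '518,213,2', '518,190,-1', '516,168,-2']
216 ['514,350,1', '512,327,3', '501,298,40', '510,282,-1', '508,259,1', '506,236,2', '504,214,3
[... 2410 characters left out ...]
 ]
top 0.2 9944 [ 0.1679 -0.0338  0.2   ] [0.75   0.6736 0.3   ]
top 0.3 18047 [ 0.157  -0.3163  0.3   ] [0.75   0.4516 0.4   ]
top 0.4 31685 [ 0.1711 -0.274   0.4   ] [0.75   0.4494 0.5   ]
top 0.5 17607 [ 0.224  -0.2099  0.5   ] [0.6434 0.1161 0.6   ]
top 0.6 20606 [ 0.2764 -0.0633  0.6   ] [0.3851 0.1071 0.7   ]
top 0.7 14424 [ 0.3306 -0.0056  0.7   ] [0.3956 0.0981 0.7296]
scene 0.1 16001 [ 0.1651 -0.847   0.1   ] [0.75   0.5999 0.2   ]
scene 0.2 15767 [ 0.1742 -0.6331  0.2   ] [0.75   0.6972 0.3   ]
scene 0.3 21190 [ 0.1502 -0.346   0.3   ] [0.75   0.4538 0.4   ]
scene 0.4 18086 [ 0.1673 -0.1915  0.4   ] [0.7451 0.4488 0.5   ]
scene 0.5 2609 [0.6896 0.2183 0.5   ] [0.7344 0.3833 0.559 ]
```

View pics/s1.png

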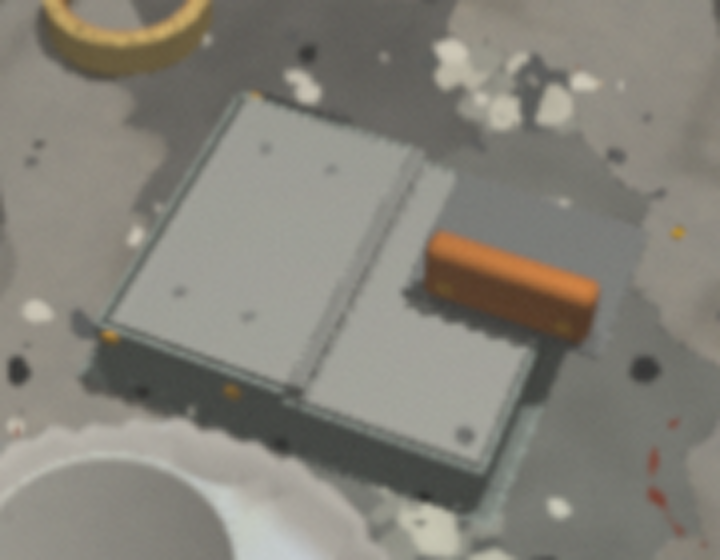

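The crop shows the shield crosswise, with its sheet overhanging the blade on the right and the grip standing on its left part. Next: shutter and shield poses, and clearances around the monitor.

```bash
python3 - <<'E'
from h import *
np.set_printoptions(precision=4,suppress=True,linewidth=200)
b=snap('top');a=snap('scene')
P=np.r_[cloud(b)[b['range_z']>0],cloud(a)[a['range_z']>0]]
print('rows x from .0 step .1; cols y from .2 down to -.8 step .1: minz/maxz of pts z>.06')
for x in np.arange(-.3,.8,.1):
    r=[]
    for y in np.arange(.2,-.8,-.1):
        q=P[(abs(P[:,0]-x)<.05)&(abs(P[:,1]-y)<.05)&(P[:,2]>.06)][:,2]
        r.append(f"{q.min():.2f}/{q.max():.2f}" if len(q)>8 else "   -    ")
    print(f"{x:.1f}",r)
# shutter: mean over both frames, z band 0.038-.05 upper blade ; grip z>.058
for n,s in(('top',b),('scene',a)):
    c=cloud(s);ok=(s['range_z']>0)&(c[...,0]>.25)&(c[...,0]<.52)&(c[...,1]>.15)&(c[...,1]<.37)
    g=ok&(c[...,2]>.062)&(c[...,2]<.085); q=c[g]
    print(n,'grip',len(q),np.median(q,0),cv2.minAreaRect((q[:,:2]*1000).astype(np.float32)))
    u=ok&(c[...,2]>.0385)&(c[...,2]<.05)&(c[...,0]>.41);print('upper',np.median(c[u],0),cv2.minAreaRect((c[u][:,:2]*1000).astype(np.float32)))
    l=ok&(c[...,2]>.025)&(c[...,2]<.06);l=cv2.morphologyEx(l.astype(np.uint8),cv2.MORPH_OPEN,np.ones((3,3)))>0
    print('all',cv2.minAreaRect((c[l][:,:2]*1000).astype(np.float32)))
im=b['img'][205:335,175:295];cv2.imwrite('pics/t1.png',cv2.resize(im,None,fx=5,fy=5,interpolation=cv2.INTER_CUBIC)[:,:,::-1])
E
```

```text
rows x from .0 step .1; cols y from .2 down to -.8 step .1: minz/maxz of pts z>.06
-0.3 ['   -    ', '   -    ', '   -    ', '   -    ', '   -    ', '   -    ', '   -    ', '   -    ', '   -    ', '   -    ']
-0.2 ['   -    ', '   -    ', '   -    ', '   -    ', '   -    ', '   -    ', '   -    ', '   -    ', '   -    ', '   -    ']
-0.1 ['   -    ', '0.06/0.27', '0.06/0.25', '   -    ', '   -    ', '   -    ', '   -    ', '   -    ', '   -    ', '   -    ']
0.0 ['   -    ', '0.06/0.32', '0.19/0.49', '0.44/0.48', '   -    ', '   -    ', '   -    ', '   -    ', '   -    ', '   -    ']
0.1 ['   -    ', '0.06/0.32', '0.06/0.47', '0.30/0.47', '0.37/0.38', '0.37/0.38', '   -    ', '   -    ', '   -    ', '   -    ']
0.2 ['   -    ', '0.37/0.45', '0.37/0.52', '0.37/0.55', '0.37/0.45', '   -    ', '   -    ', '   -    ', '   -    ', '   -    ']
0.3 ['   -    ', '0.36/0.71', '0.45/0.73', '0.30/0.62', '   -    ', '0.19/0.32', '   -    ', '   -    ', '   -    ', '   -    ']
0.4 ['   -    ', '0.60/0.73', '0.06/0.73', '0.07/0.42', '0.06/0.20', '0.16/0.24', '   -    ', '   -    ', '   -    ', '0.
[... 447 characters left out ...]
4619140625, 263.3877258300781), (16.528379440307617, 78.53972625732422), 79.46849822998047)
upper [0.4489 0.2526 0.0419] ((445.9013671875, 243.63478088378906), (167.67881774902344, 95.06464385986328), 80.93588256835938)
all ((385.6056823730469, 255.3338165283203), (169.55184936523438, 215.90786743164062), 79.77330017089844)
scene grip 391 [0.325  0.2667 0.0696] ((324.5072326660156, 264.7616882324219), (17.690549850463867, 80.05929565429688), 80.62574005126953)
upper [0.4492 0.2591 0.0416] ((445.5772705078125, 244.45567321777344), (167.96615600585938, 95.92445373535156), 80.74280548095703)
all ((385.3492126464844, 255.0680389404297), (171.02923583984375, 216.5582733154297), 79.95333862304688)
```

View pics/t1.png

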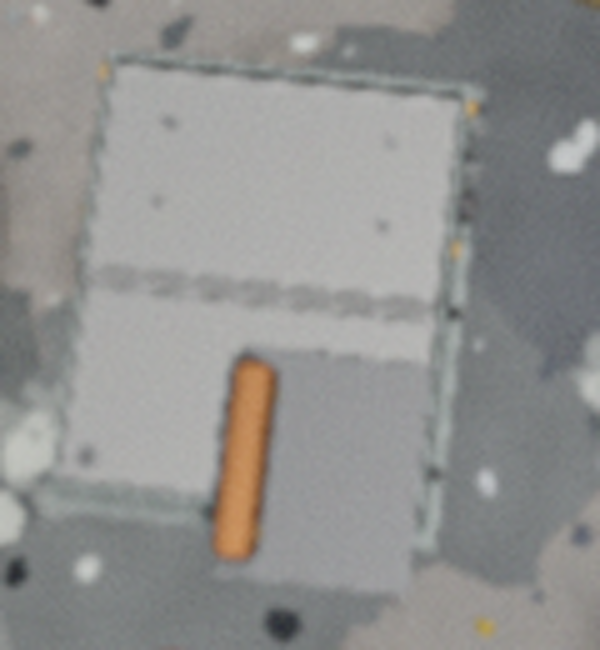

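```bash
python3 - <<'E'
from h import *
np.set_printoptions(precision=3,suppress=True,linewidth=200)
b=snap('top');a=snap('scene')
print('top');uv=[(308,335),(312,342),(350,350),(400,355),(450,365),(500,372),(555,380),(385,95),(390,110),(380,120),(450,105),(550,130),(345,230),(330,280),(440,250),(500,250),(545,300),(460,360),(320,75),(400,80),(355,25)]
for x,p in zip(uv,pts(b,uv)):print(x,p)
print('scene');uv=[(388,10),(392,40),(398,70),(405,80),(420,50),(440,20),(450,5),(390,78),(330,50),(310,120),(355,10),(280,165),(470,40),(430,90),(495,20),(510,100),(490,150)]
for x,p in zip(uv,pts(a,uv)):print(x,p)
E
```

```text
top
(308, 335) [0.254 0.123 0.406]
(312, 342) [0.244 0.118 0.385]
(350, 350) [0.23  0.07  0.376]
(400, 355) [0.221 0.013 0.397]
(450, 365) [ 0.203 -0.049  0.391]
(500, 372) [ 0.189 -0.109  0.397]
(555, 380) [ 0.171 -0.18   0.397]
(385, 95) [ 0.587 -0.026  0.363]
(390, 110) [0.379 0.093 0.725]
(380, 120) [0.383 0.093 0.704]
(450, 105) [0.381 0.06  0.722]
(550, 130) [0.363 0.008 0.724]
(345, 230) [0.337 0.105 0.623]
(330, 280) [0.307 0.111 0.554]
(440, 250) [0.316 0.041 0.631]
(500, 250) [0.311 0.003 0.643]
(545, 300) [ 0.273 -0.059  0.587]
(460, 360) [ 0.211 -0.051  0.419]
(320, 75) [0.608 0.073 0.393]
(400, 80) [ 0.59  -0.039  0.399]
(355, 25) [0.639 0.03  0.459]
scene
(388, 10) [0.292 0.116 0.479]
(392, 40) [0.28  0.12  0.435]
(398, 70) [0.264 0.127 0.392]
(405, 80) [0.251 0.129 0.378]
(420, 50) [0.23  0.049 0.393]
(440, 20) [ 0.191 -0.096  0.392]
(450, 5) [ 0.166 -0.189  0.391]
(390, 78) [0.273 0.125 0.375]
(330, 50) [ 0.452 -0.668  0.02 ]
(310, 120) [ 0.42  -0.065  0.145]
(355, 10) [ 0.352 -0.106  0.386]
(280, 165) [ 0.48  -0.041  0.025]
(470, 40) [-0.2   -1.77  -0.343]
(430, 90) [-0.053 -1.81  -0.712]
(495, 20) [-0.302 -1.759 -0.203]
(510, 100) [0.058 0.04  0.323]
(490, 150) [0.061 0.04  0.212]
```

```bash
python3 -m jog '[{"dz":5},{"dz":10},{"dz":16},{"dz":22},{"dz":28},{"dz":34},{"dz":38,"dy":3},{"dz":42,"dy":6},{"dz":46,"dx":-1,"dy":9},{"dz":50,"dx":-2,"dy":12},{"dz":54,"dx":-3,"dy":15},{"dz":56,"dx":-3,"dy":18}]'; python3 - <<'E'
from h import *
o=monitor.get_obs();print(o['joint_positions'],o['position'],o['force'],o['tool_rot'])
print([x for x in dir(arm) if x[0]!='_'])
s=snap('wrist');save(s,'pics/w0.png');print(np.array(s['hand_eye']),s['fx'])
E
```

```text
[73.5324241  19.03747398 -3.70452621 83.66254419  1.23812073 77.34145818
 -5.06878623] [ 0.16356747 -0.60321124  0.25325428] [0.40028219 0.73505434 0.89641561] [[ 9.65141698e-01  2.61727916e-01 -1.67728114e-05]
 [ 2.61727917e-01 -9.65141698e-01  2.53299671e-05]
 [-9.55858020e-06 -2.88369205e-05 -1.00000000e+00]]
['Unreachable', 'job_done', 'tip_reach']
[[ 5.98489147e-04  9.55338079e-01  2.95514463e-01  7.52804498e-02]
 [ 9.99999704e-01 -7.14391179e-04  2.84236939e-04 -9.40554049e-04]
 [ 4.82655296e-04  2.95514205e-01 -9.55338224e-01 -1.21267486e-01]
 [ 0.00000000e+00  0.00000000e+00  0.00000000e+00  1.00000000e+00]] 342.13019615293956$[0]: bad value
```

View pics/w0.png

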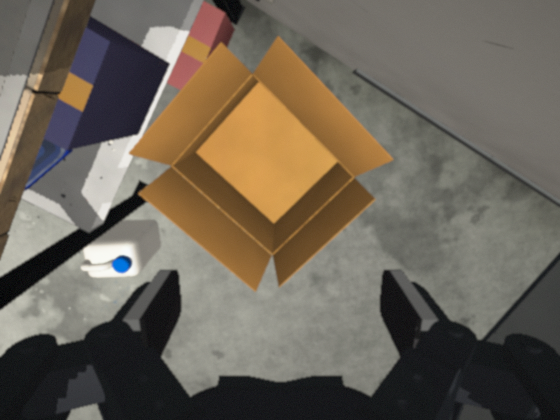

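Move refused: each row needs every key, so I'll retype it. The wrist view shows an open carton ahead of the hand, with nothing above it.

```bash
python3 -m jog '[{"dx":0,"dy":0,"dz":5,"ax":0,"ay":0,"az":0,"hand":1},{"dx":0,"dy":0,"dz":10,"ax":0,"ay":0,"az":0,"hand":1},{"dx":0,"dy":0,"dz":16,"ax":0,"ay":0,"az":0,"hand":1},{"dx":0,"dy":0,"dz":22,"ax":0,"ay":0,"az":0,"hand":1},{"dx":0,"dy":0,"dz":28,"ax":0,"ay":0,"az":0,"hand":1},{"dx":0,"dy":0,"dz":34,"ax":0,"ay":0,"az":0,"hand":1},{"dx":0,"dy":3,"dz":38,"ax":0,"ay":0,"az":0,"hand":1},{"dx":-1,"dy":6,"dz":42,"ax":0,"ay":0,"az":0,"hand":1},{"dx":-2,"dy":9,"dz":46,"ax":0,"ay":0,"az":0,"hand":1},{"dx":-3,"dy":12,"dz":50,"ax":0,"ay":0,"az":0,"hand":1},{"dx":-4,"dy":15,"dz":54,"ax":0,"ay":0,"az":0,"hand":1},{"dx":-4,"dy":18,"dz":56,"ax":0,"ay":0,"az":0,"hand":1}]'; python3 - <<'E'
from h import *
o=monitor.get_obs();print(o['time'],o['joint_positions'],o['position'],o['force'],o['tool_rot'])
E
```

```text
time: 1.95
position: [0.1282, -0.4586, 0.6478]
tool_rot: [[0.965, 0.26, 0.02], [0.261, -0.963, -0.072], [0.0, 0.074, -0.997]]
force: [0.9, 0.1, 0.2]
gripper_width: 0.0857
1.95 [ 19.30799725   4.54228333  56.5389364   55.22314964  -4.35988626
 117.92109539  -1.43804615] [ 0.12817968 -0.45861516  0.64776092] [0.91709718 0.09869271 0.22698782] [[ 9.65344888e-01  2.60243770e-01  1.95557571e-02]
 [ 2.60977452e-01 -9.62668102e-01 -7.18393757e-02]
 [ 1.29953652e-04  7.44533858e-02 -9.97224486e-01]]
```

```bash
python3 -m jog '[{"dx":0,"dy":0,"dz":2,"ax":-7,"ay":-2,"az":0,"hand":1},{"dx":0,"dy":0,"dz":5,"ax":-15,"ay":-4,"az":0,"hand":1},{"dx":0,"dy":0,"dz":8,"ax":-23,"ay":-6,"az":0,"hand":1},{"dx":0,"dy":0,"dz":11,"ax":-31,"ay":-8,"az":0,"hand":1},{"dx":0,"dy":0,"dz":14,"ax":-39,"ay":-10,"az":0,"hand":1},{"dx":0,"dy":0,"dz":18,"ax":-47,"ay":-12,"az":0,"hand":1},{"dx":0,"dy":0,"dz":22,"ax":-53,"ay":-14,"az":0,"hand":1},{"dx":0,"dy":0,"dz":26,"ax":-59,"ay":-16,"az":0,"hand":1},{"dx":0,"dy":0,"dz":28,"ax":-63,"ay":-17,"az":0,"hand":1},{"dx":0,"dy":0,"dz":30,"ax":-67,"ay":-18,"az":0,"hand":1}]'; python3 - <<'E'
from h import *
o=monitor.get_obs();print(o['time'],o['joint_positions'],o['position'],o['force'],o['tool_rot'])
s=snap('wrist');save(s,'pics/w1.png')
E
```

```text
time: 3.2
position: [0.1288, -0.4588, 0.9482]
tool_rot: [[0.966, 0.074, 0.248], [0.259, -0.27, -0.927], [-0.002, 0.96, -0.28]]
force: [0.0, -0.3, -0.6]
gripper_width: 0.0858
3.2 [ 16.64389499 -26.10836563  12.42780603  64.57165864  48.65560515
  75.76898922 -25.02257256] [ 0.12883843 -0.45884442  0.94818838] [ 0.04857225 -0.30158258 -0.60459883] [[ 0.96593928  0.07411537  0.24792787]
 [ 0.25876232 -0.26985151 -0.92748166]
 [-0.00183694  0.96004535 -0.27983843]]
```

```bash
python3 -m jog '[{"dx":5.5,"dy":2,"dz":0,"ax":0,"ay":0,"az":7,"hand":1},{"dx":10.7,"dy":4.6,"dz":0,"ax":0,"ay":0,"az":14,"hand":1},{"dx":15.5,"dy":7.7,"dz":0,"ax":0,"ay":0,"az":21,"hand":1},{"dx":20,"dy":11.5,"dz":0,"ax":0,"ay":0,"az":28,"hand":1},{"dx":23.9,"dy":15.8,"dz":0,"ax":0,"ay":0,"az":35,"hand":1},{"dx":27.3,"dy":20.5,"dz":0,"ax":0,"ay":0,"az":42,"hand":1},{"dx":30.1,"dy":25.6,"dz":0,"ax":0,"ay":0,"az":49,"hand":1},{"dx":32.3,"dy":31,"dz":0,"ax":0,"ay":0,"az":56,"hand":1},{"dx":33.8,"dy":36.6,"dz":0,"ax":0,"ay":0,"az":63,"hand":1},{"dx":34.6,"dy":42.3,"dz":0,"ax":0,"ay":0,"az":70,"hand":1},{"dx":34.6,"dy":48.1,"dz":0,"ax":0,"ay":0,"az":77,"hand":1},{"dx":34,"dy":53.9,"dz":0,"ax":0,"ay":0,"az":84,"hand":1}]'; python3 - <<'E'
from h import *
o=monitor.get_obs();print(o['time'],o['joint_positions'],o['position'],o['force'],o['tool_rot'])
E
```

```text
time: 4.75
position: [0.4692, 0.0815, 0.9467]
tool_rot: [[-0.16, 0.28, 0.947], [0.987, 0.048, 0.153], [-0.003, 0.959, -0.284]]
force: [1.2, 0.3, -0.2]
gripper_width: 0.0851
4.75 [-20.77928533 -21.53312554  -2.25521073  63.88839801  14.18771804
  65.4392045  -10.61598875] [0.46916747 0.08153831 0.94669426] [ 1.22164196  0.34725905 -0.18359643] [[-0.1602854   0.27984581  0.94657008]
 [ 0.98706738  0.04793241  0.1529721 ]
 [-0.00256279  0.95884765 -0.28390954]]
```

```bash
python3 -m jog '[{"dx":-1.3,"dy":5.5,"dz":0,"ax":0,"ay":0,"az":7,"hand":1},{"dx":-3.3,"dy":11,"dz":0,"ax":0,"ay":0,"az":14,"hand":1},{"dx":-6,"dy":16.1,"dz":0,"ax":0,"ay":0,"az":21,"hand":1},{"dx":-9.2,"dy":21,"dz":0,"ax":0,"ay":0,"az":28,"hand":1},{"dx":-13.1,"dy":25.3,"dz":0,"ax":0,"ay":0,"az":35,"hand":1}]' && python3 -m jog '[{"dx":0,"dy":0,"dz":-3,"ax":-6.5,"ay":6.5,"az":0,"hand":1},{"dx":0,"dy":0,"dz":-7,"ax":-13.5,"ay":13.5,"az":0,"hand":1},{"dx":0,"dy":0,"dz":-11,"ax":-20,"ay":20,"az":0,"hand":1},{"dx":0,"dy":0,"dz":-16,"ax":-27,"ay":27,"az":0,"hand":1},{"dx":0,"dy":0,"dz":-21,"ax":-34,"ay":34,"az":0,"hand":1},{"dx":0,"dy":0,"dz":-26,"ax":-40,"ay":40,"az":0,"hand":1},{"dx":0,"dy":0,"dz":-32,"ax":-46,"ay":46.5,"az":0,"hand":1},{"dx":0,"dy":0,"dz":-38,"ax":-51.5,"ay":52,"az":0,"hand":1},{"dx":0,"dy":0,"dz":-44,"ax":-51.5,"ay":52,"az":0,"hand":1},{"dx":0,"dy":-1,"dz":-50,"ax":-51.5,"ay":52,"az":0,"hand":1}]'; python3 - <<'E'
from h import *
o=monitor.get_obs();print(o['time'],o['joint_positions'],o['position'],o['force'],o['tool_rot'])
E
```

```text
time: 5.38
position: [0.3373, 0.3343, 0.9465]
tool_rot: [[-0.698, 0.202, 0.687], [0.716, 0.2, 0.668], [-0.003, 0.959, -0.284]]
force: [0.1, 0.6, -0.2]
gripper_width: 0.0851
time: 6.62
position: [0.3381, 0.323, 0.4444]
tool_rot: [[-0.704, 0.71, 0.012], [0.71, 0.704, -0.005], [-0.012, 0.005, -1.0]]
force: [1.0, 1.2, 0.9]
gripper_width: 0.0854
6.625 [-34.72745978  -2.20929177 -14.38466841  85.2479723    0.15958912
  96.68058446  -4.34088959] [0.33808418 0.32300364 0.44440308] [0.9740442  1.15328283 0.86057199] [[-0.7038591   0.71024248  0.01174683]
 [ 0.7102378   0.70394196 -0.00529091]
 [-0.01202692  0.00461899 -0.99991701]]
```

```bash
python3 -m jog '[{"dx":0,"dy":0,"dz":-1,"ax":0,"ay":0,"az":-10.5,"hand":1},{"dx":0,"dy":0,"dz":-2,"ax":0,"ay":0,"az":-21,"hand":1},{"dx":0,"dy":0,"dz":-3,"ax":0,"ay":0,"az":-31.5,"hand":1},{"dx":0,"dy":-1,"dz":-4,"ax":0,"ay":0,"az":-42,"hand":1},{"dx":0,"dy":-1,"dz":-5,"ax":0,"ay":0,"az":-52.5,"hand":1},{"dx":0,"dy":-2,"dz":-6,"ax":0,"ay":0,"az":-63,"hand":1},{"dx":0,"dy":-2,"dz":-7,"ax":0,"ay":0,"az":-73.5,"hand":1},{"dx":0,"dy":-3,"dz":-9,"ax":0,"ay":0,"az":-84,"hand":1},{"dx":0,"dy":-3,"dz":-11,"ax":0,"ay":0,"az":-94.5,"hand":1},{"dx":0,"dy":-4,"dz":-13,"ax":0,"ay":0,"az":-105,"hand":1},{"dx":0,"dy":-4,"dz":-15,"ax":0,"ay":0,"az":-115.5,"hand":1},{"dx":0,"dy":-4,"dz":-17,"ax":0,"ay":0,"az":-126,"hand":1}]' && python3 -m jog '[{"dx":0,"dy":0,"dz":0,"ax":0.3,"ay":0.7,"az":-9.5,"hand":1},{"dx":0,"dy":0,"dz":0,"ax":0.3,"ay":0.7,"az":-18.5,"hand":1},{"dx":0,"dy":0,"dz":0,"ax":0.3,"ay":0.7,"az":-18.5,"hand":1}]'; python3 - <<'E'
from h import *
o=monitor.get_obs();print(o['time'],o['joint_positions'],o['position'],o['force'],o['tool_rot'])
s=snap('wrist');save(s,'pics/w2.png')
import pickle;pickle.dump(s,open('w2.pkl','wb'))
E
```

```text
time: 8.12
position: [0.3383, 0.2826, 0.2765]
tool_rot: [[0.989, 0.145, -0.013], [0.144, -0.989, -0.009], [-0.014, 0.007, -1.0]]
force: [0.0, 1.0, 0.3]
gripper_width: 0.0858
time: 8.5
position: [0.3384, 0.2827, 0.2771]
tool_rot: [[0.985, -0.17, -0.026], [-0.17, -0.985, 0.002], [-0.026, 0.002, -1.0]]
force: [-0.2, -0.3, -0.2]
gripper_width: 0.0858
8.5 [ -27.91440709   -3.54561236  -16.22553051  106.16786      -2.16623185
   78.22623758 -143.42432023] [0.33837468 0.28265429 0.27709182] [-0.15641507 -0.29208203 -0.20144836] [[ 0.98512068 -0.1698827  -0.02602122]
 [-0.16988192 -0.98546184  0.00225681]
 [-0.02602631  0.0021973  -0.99965884]]
```

View pics/w2.png

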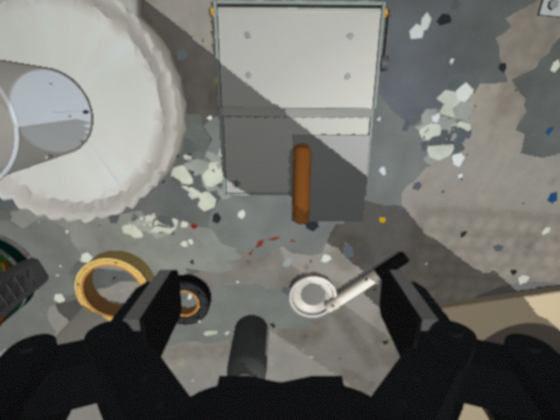

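The wrist view shows the grip at (302,185), the sheet to its right ending at x≈368, the lap line at row ≈108 and the upper blade's far corners near (214,4) and (385,5). I'll fit these.

```bash
python3 - <<'E'
from h import *
import pickle
np.set_printoptions(precision=4,suppress=True,linewidth=200)
s=pickle.load(open('w2.pkl','rb'));c=cloud(s);z=c[...,2]
v,u=np.mgrid[0:420,0:560]
R=(u>205)&(u<395)&(v<230)
g=R&(z>.06)&(z<.085)&(u>285)&(u<320)&(v>130);q=c[g]
def rect(m,h=None,er=True):
    cs,_=cv2.findContours(m.astype(np.uint8),cv2.RETR_EXTERNAL,cv2.CHAIN_APPROX_NONE);k=max(cs,key=cv2.contourArea)[:,0]
    p=onz(s,k,h) if h else pts(s,k)
    return cv2.minAreaRect((p[:,:2]*1000).astype(np.float32))
hsv=cv2.cvtColor(s['img'],cv2.COLOR_RGB2HSV)
org=(hsv[...,0]<16)&(hsv[...,1]>140)&R&(v>130)&(u>280)
print('grip depth',np.median(q,0),cv2.minAreaRect((q[:,:2]*1000).astype(np.float32)));print('grip colour on z=.0705',rect(org,.0705), np.median(c[org][:,2]))
up=R&(z>.0385)&(z<.05)&(v<118);up=cv2.morphologyEx(up.astype(np.uint8),cv2.MORPH_OPEN,np.ones((5,5)));print('upper',rect(up,.041),np.median(z[up>0]))
print('bench z',np.median(z[235:260,240:290]),'lower',np.median(z[150:185,235:280]),'sheet',np.median(z[150:210,320:360]))
# brightness profiles along columns for lap lip and side edges
G=cv2.cvtColor(s['img'],cv2.COLOR_RGB2GRAY).astype(int)
print('col240',list(zip(range(98,126),G[98:126,240],(z[98:126,240]*1000).round().astype(int))))
print('col340',G[98:146,340])
print('row170',G[170,214:232],G[170,355:392]); print('row60',G[60,208:226],G[60,372:392])
print('col330 low',G[210:232,335])
E
```

```text
grip depth [0.3277 0.263  0.0705] ((325.2884521484375, 263.0248107910156), (16.140613555908203, 78.79988861083984), 80.25437927246094)
grip colour on z=.0705 ((328.2702941894531, 263.74310302734375), (15.532278060913086, 78.83194732666016), 79.91558074951172) 0.07059794949542691
upper ((437.3081359863281, 244.1729736328125), (166.2570037841797, 96.50050354003906), 79.79200744628906) 0.041820517130372964
bench z 0.001278261159299604 lower 0.034778052967138096 sheet 0.03721634322304751
col240 [(98, np.int64(103), np.int64(42)), (99, np.int64(103), np.int64(43)), (100, np.int64(102), np.int64(43)), (101, np.int64(104), np.int64(45)), (102, np.int64(103), np.int64(42)), (103, np.int64(101), np.int64(41)), (104, np.int64(104), np.int64(42)), (105, np.int64(100), np.int64(43)), (106, np.int64(98), np.int64(43)), (107, np.int64(93), np.int64(41)), (108, np.int64(97), np.int64(40)), (109, np.int64(96), np.int64(42)), (110, np.int64(96), np.int64(43)), (111, np.int64(98), np.int64(43)), (112, np.int64(97), np.int64(44)), (113, np.int64(98), np.int64(44)), (114, np.int64(96), np.int64(44)), (1
[... 384 characters left out ...]
36))]
col340 [201 201 201 201 202 201 202 202 196 175 152 149 150 150 151 154 154 150 148 158 177 193 198 200 200 199 199 200 199 199 200 198 200 199 196 178 153 151 165 171 171 170 169 170 170 170 170 167]
row170 [168 194 206 204 202 203 195 163 117  84  74  77  89  97  98  99  98  96] [ 79  78  89 106 122 138 155 164 169 170 168 159 147 137 125 119 118 119 118 120 120 121 123 136 168 196 207 210 207 194 165 135 125 124 123 124 123]
row60 [ 87  87  89  87  87  87  84  83  89  92  98 120 151 172 176 174 174 176] [197 198 196 185 155 130 136 133 106  80  82  92  93  91  89  87  87  91  95  96]
col330 low [ 77  76  76  75  75  74  75  76  75  76  82  99 111 110  99  91  86  82  81  81  80  81]
```

```bash
python3 - <<'E'
from h import *
import pickle
np.set_printoptions(precision=4,suppress=True,linewidth=200)
s=pickle.load(open('w2.pkl','rb'))
L=onz(s,[(240,107),(340,107.3)],.041);print('lap',L);T=onz(s,[(240,116.5),(340,117.5)],.0425);print('tip',T)
S=onz(s,[(219.5,60),(376,60)],.041);print('sides',S,S.mean(0))
F=onz(s,[(335,220.5),(335,134)],.0365);print('sheet near/far side',F); E=onz(s,[(367,170)],.0365);print('sheet front',E)
ud=np.array([np.cos(np.radians(10)),-np.sin(np.radians(10))]);vd=np.array([-ud[1],ud[0]])
for n,p in(('lap',L),('tip',T),('sides',S),('sheet',F),('front',E),('grip',np.array([[.3283,.2637]]))): print(n,'u',p[:,:2]@ud,'v',p[:,:2]@vd)
H=np.array(s['hand_eye']);v,u=np.mgrid[0:420,0:560];r=rays(s,np.c_[u.ravel(),v.ravel()])*s['range_z'].ravel()[:,None]
t=(r@H[:3,:3].T+H[:3,3]).reshape(420,560,3)
m=(s['range_z']>0)&(s['range_z']<.19)&(v>250)
for a in(m&(u<280),m&(u>280)):
    q=t[a&(t[...,2]<.06)];print(len(q),np.percentile(q[:,2],[90,98,99.5,100]),'jaw',q[q[:,2]>np.percentile(q[:,2],90)].mean(0))
E
```

```text
lap [[0.4094 0.3114 0.041 ]
 [0.3922 0.2132 0.041 ]]
tip [[0.4005 0.3131 0.0425]
 [0.3826 0.2146 0.0425]]
sides [[0.4549 0.3218 0.041 ]
 [0.4296 0.1743 0.041 ]] [0.4422 0.2481 0.041 ]
sheet near/far side [[0.2715 0.232  0.0365]
 [0.3664 0.2206 0.0365]]
sheet front [[0.323  0.1914 0.0365]]
lap u [0.3491 0.3492] v [0.3777 0.2781]
tip u [0.34   0.3395] v [0.3779 0.2778]
sides u [0.3921 0.3928] v [0.3959 0.2463]
sheet u [0.2271 0.3226] v [0.2756 0.2809]
front u [0.2849] v [0.2446]
grip u [0.2775] v [0.3167]
21300 [-0.0191 -0.0005  0.0047  0.0084] jaw [ 0.0032 -0.0458 -0.0077]
21160 [-0.0189 -0.0005  0.0049  0.0093] jaw [ 0.0033  0.0446 -0.0076]
```

```bash
python3 - <<'E'
from h import *
import pickle
np.set_printoptions(precision=4,suppress=True,linewidth=220)
s=pickle.load(open('w2.pkl','rb'));ud=np.array([np.cos(np.radians(10)),-np.sin(np.radians(10))]);vd=np.array([-ud[1],ud[0]])
c=cloud(s)
for r in(30,60,80):
    print('wrist row',r)
    for rng in(range(209,226),range(370,394)):
        print([(u,int(s['img'][r,u].mean()),f"{c[r,u,:2]@vd*1000:.0f}",int(c[r,u,2]*1000)) for u in rng])
b=snap('top');pickle.dump(b,open('t.pkl','wb'));c=cloud(b)
for r in(232,245):
    print('top row',r)
    for rng in(range(188,202),range(258,274)):
        print([(u,int(b['img'][r,u].mean()),f"{c[r,u,:2]@vd*1000:.0f}",int(c[r,u,2]*1000)) for u in rng])
E
```

```text
wrist row 30
[(209, 140, '412', 1), (210, 133, '411', 0), (211, 120, '410', 0), (212, 101, '409', 1), (213, 89, '408', 1), (214, 106, '406', 1), (215, 134, '399', 40), (216, 138, '398', 41), (217, 126, '397', 40), (218, 132, '397', 35), (219, 158, '395', 42), (220, 170, '394', 41), (221, 171, '393', 41), (222, 170, '392', 42), (223, 168, '391', 40), (224, 172, '390', 40), (225, 172, '389', 41)]
[(370, 186, '255', 43), (371, 185, '253', 41), (372, 186, '253', 41), (373, 187, '252', 41), (374, 185, '251', 41), (375, 187, '250', 40), (376, 185, '249', 41), (377, 181, '338', 396), (378, 161, '247', 41), (379, 128, '246', 42), (380, 122, '244', 38), (381, 136, '244', 40), (382, 136, '243', 41), (383, 117, '242', 40), (384, 86, '231', 2), (385, 55, '238', 31), (386, 50, '238', 35), (387, 77, '238', 38), (388, 97, '237', 40), (389, 103, '225', 0), (390, 100, '224', 2), (391, 100, '223', 0), (392, 102, '222', 0), (393, 101, '221', 1)]
wrist row 60
[(209, 85, '414', 0), (210, 87, '413', 0), (211, 85, '411', 1), (212, 85, '411', 0), (213, 85, '409', 1), (214, 83, '408', 1), (215, 82, '407', 0)
[... 2407 characters left out ...]

[(188, 189, '267', 652), (189, 155, '267', 652), (190, 116, '266', 650), (191, 94, '266', 651), (192, 103, '265', 651), (193, 129, '264', 651), (194, 149, '264', 651), (195, 178, '263', 650), (196, 191, '263', 649), (197, 191, '262', 648), (198, 190, '261', 649), (199, 190, '261', 650), (200, 188, '260', 649), (201, 187, '260', 648)]
[(258, 175, '259', 41), (259, 177, '257', 42), (260, 176, '255', 43), (261, 177, '252', 43), (262, 179, '250', 41), (263, 168, '248', 44), (264, 153, '246', 43), (265, 137, '244', 42), (266, 119, '242', 40), (267, 108, '240', 43), (268, 101, '238', 45), (269, 99, '236', 43), (270, 99, '233', 42), (271, 106, '233', 0), (272, 107, '230', 3), (273, 111, '228', 1)]
```

```bash
python3 -m jog '[{"dx":-0.7,"dy":-1,"dz":-3,"ax":-0.1,"ay":-1.5,"az":0,"hand":1},{"dx":-1.3,"dy":-2,"dz":-7,"ax":-0.1,"ay":-1.5,"az":0,"hand":1},{"dx":-1.3,"dy":-2,"dz":-11,"ax":-0.1,"ay":-1.5,"az":0,"hand":1},{"dx":-1.3,"dy":-2,"dz":-14,"ax":-0.1,"ay":-1.5,"az":0,"hand":1},{"dx":-1.3,"dy":-2,"dz":-16,"ax":-0.1,"ay":-1.5,"az":0,"hand":1},{"dx":-1.3,"dy":-2,"dz":-16,"ax":-0.1,"ay":-1.5,"az":0,"hand":1}]'; python3 - <<'E'
from h import *
np.set_printoptions(precision=4,suppress=True,linewidth=200)
s=snap('wrist');o=s['obs'];print(o['time'],o['joint_positions'],o['position'],o['force'],o['tool_rot'])
hsv=cv2.cvtColor(s['img'],cv2.COLOR_RGB2HSV);c=cloud(s)
g=(c[...,2]>.055)&(c[...,2]<.085)&(hsv[...,0]<18)&(hsv[...,1]>120)&(np.linalg.norm(c[...,:2]-[.325,.263],axis=-1)<.06)
q=c[g];print(len(q),np.median(q,0),cv2.minAreaRect((q[:,:2]*1000).astype(np.float32)))
save(s,'pics/w3.png')
E
```

```text
time: 9.35
position: [0.3247, 0.2623, 0.1161]
tool_rot: [[0.986, -0.168, -0.001], [-0.168, -0.986, -0.001], [-0.001, 0.001, -1.0]]
force: [-0.1, 0.1, -0.1]
gripper_width: 0.0853
9.35 [ -28.0993    1.6529  -17.1755  121.742     0.5606   56.7744 -145.2516] [0.3247 0.2623 0.1161] [-0.1363  0.099  -0.1077] [[ 0.9858 -0.1681 -0.0014]
 [-0.1681 -0.9858 -0.0009]
 [-0.0012  0.0012 -1.    ]]
3819 [0.3319 0.2624 0.0706] ((326.13458251953125, 263.18487548828125), (15.339418411254883, 77.35356140136719), 80.25777435302734)
```

View pics/w3.png

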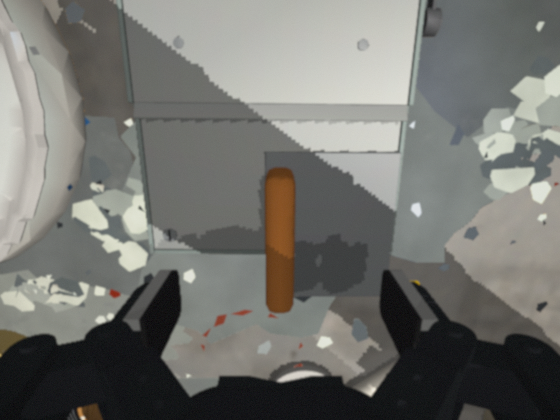

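The grip is centred between the fingers at (280,240), and the lip runs across rows ≈104–121 from columns 133 to 411. I'll descend and grip.

```bash
python3 - <<'E'
from h import *
np.set_printoptions(precision=4,suppress=True,linewidth=220)
s=snap('wrist');import pickle;pickle.dump(s,open('w3.pkl','wb'))
G=cv2.GaussianBlur(cv2.cvtColor(s['img'],cv2.COLOR_RGB2GRAY),(3,3),0).astype(int)
print('r80',G[80,124:140],G[80,405:425]);print('r200',G[200,140:156],G[200,385:410]);print('c200',G[98:126,200]);print('c350',G[98:126,350])
E
python3 -m jog '[{"dx":0.1,"dy":0.1,"dz":-1.5,"ax":0,"ay":0,"az":0,"hand":1},{"dx":0.1,"dy":0.1,"dz":-3.5,"ax":0,"ay":0,"az":0,"hand":1},{"dx":0.1,"dy":0.1,"dz":-5.2,"ax":0,"ay":0,"az":0,"hand":1},{"dx":0.1,"dy":0.1,"dz":-5.2,"ax":0,"ay":0,"az":0,"hand":1},{"dx":0.1,"dy":0.1,"dz":-5.2,"ax":0,"ay":0,"az":0,"hand":-1},{"dx":0.1,"dy":0.1,"dz":-5.2,"ax":0,"ay":0,"az":0,"hand":-1},{"dx":0.1,"dy":0.1,"dz":-5.2,"ax":0,"ay":0,"az":0,"hand":-1},{"dx":0.1,"dy":0.1,"dz":-5.2,"ax":0,"ay":0,"az":0,"hand":-1},{"dx":0.1,"dy":0.1,"dz":-5.2,"ax":0,"ay":0,"az":0,"hand":-1},{"dx":0.1,"dy":0.1,"dz":-5.2,"ax":0,"ay":0,"az":0,"hand":-1}]' 60; python3 - <<'E'
from h import *
o=monitor.get_obs();print(o['time'],o['joint_positions'],o['position'],o['force'],o['gripper_width'],o['ft_torque'])
E
```

```text
r80 [ 89  88  87  88  91  94  94  89  83  84  93 102 105 105 106 105] [215 215 215 211 194 161 132 131 151 164 163 152 136 122 115 113 113 113 112 112]
r200 [217 217 217 216 207 183 146 113  96  89  85  88  98 105 107 107] [177 177 177 177 176 177 177 178 178 177 174 167 159 149 139 134 132 132 132 133 133 134 133 133 133]
c200 [109 110 109 108 107 103 102 103 105 105 105 105 105 106 106 106 106 107 107 105  99  90  83  82  88  97 105 109]
c350 [213 213 214 214 213 207 191 170 158 159 163 164 165 165 166 166 167 167 167 168 168 167 165 166 171 178 188 199]
time: 10.7
position: [0.3268, 0.264, 0.0655]
tool_rot: [[0.985, -0.171, 0.002], [-0.171, -0.985, 0.001], [0.001, -0.001, -1.0]]
force: [-0.1, -1.2, 6.6]
gripper_width: 0.0148
10.7 [ -28.97035391    6.53482312  -16.7752009   123.9959099     2.4956775
   49.66344842 -147.07914198] [0.32679437 0.26401111 0.0655216 ] [-0.08323416 -1.24709756  6.5592277 ] 0.014824398608198189 [-0.27174307  0.16967809 -0.01383074]
```

```bash
python3 -m jog '[{"dx":0,"dy":0,"dz":0.5,"ax":0,"ay":0,"az":0,"hand":-1},{"dx":-0.5,"dy":0.1,"dz":1.2,"ax":0,"ay":0,"az":0,"hand":-1},{"dx":-1,"dy":0.2,"dz":2,"ax":0,"ay":0,"az":0,"hand":-1},{"dx":-1.5,"dy":0.3,"dz":2.5,"ax":0,"ay":0,"az":0,"hand":-1},{"dx":-2,"dy":0.4,"dz":2.5,"ax":0,"ay":0,"az":0,"hand":-1},{"dx":-2,"dy":0.4,"dz":2.5,"ax":0,"ay":0,"az":0,"hand":-1}]'; python3 - <<'E'
from h import *
import pickle
np.set_printoptions(precision=4,suppress=True,linewidth=220)
ud=np.array([np.cos(np.radians(10)),-np.sin(np.radians(10))]);vd=np.array([-ud[1],ud[0]])
s=pickle.load(open('w3.pkl','rb'));A=onz(s,[(133.7,80),(409,80),(200,103),(350,104)],.041);B=onz(s,[(200,119),(350,121)],.043)
for p in(A,B):print(p[:,:2]@ud,p[:,:2]@vd)
Bl=onz(s,[(151.5,200)],.034);print('low blade left',Bl[:,:2]@vd)
s=snap('wrist');o=s['obs'];save(s,'pics/w4.png');pickle.dump(s,open('w4.pkl','wb'))
print(o['time'],o['joint_positions'],o['position'],o['tool_rot'],o['force'],o['gripper_width'],o['ft_torque'])
E
```

```text
time: 11.45
position: [0.3061, 0.2678, 0.09]
tool_rot: [[0.985, -0.17, 0.001], [-0.17, -0.985, 0.001], [0.001, -0.001, -1.0]]
force: [-0.7, 0.2, -3.2]
gripper_width: 0.0151
[0.3612 0.3621 0.3495 0.3494] [0.3959 0.2469 0.3607 0.278 ]
[0.341  0.3404] [0.3608 0.2778]
low blade left [0.3961]
11.45 [ -30.8963    2.5001  -16.9084  124.6184    0.9325   52.9313 -148.1361] [0.3061 0.2678 0.09  ] [[ 0.9855 -0.17    0.0009]
 [-0.17   -0.9855  0.0006]
 [ 0.0008 -0.0007 -1.    ]] [-0.6716  0.2052 -3.1522] 0.015091159566529023 [ 0.0485 -0.0067 -0.0253]
```

View pics/w4.png

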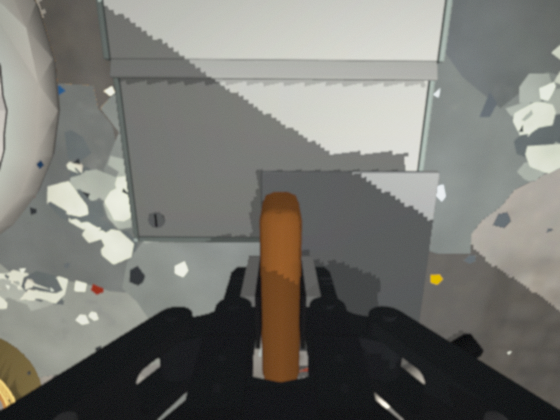

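```bash
python3 - <<'E'
from h import *
import pickle
s=pickle.load(open('w4.pkl','rb'))
A=onz(s,[(262,171),(438,173),(426,300)],.0610);print(A, np.linalg.norm(A[1]-A[0]))
d=A[1]-A[0];print('shield yaw from side',np.degrees(np.arctan2(d[1],d[0])));e=A[1]-A[2];print('front edge dir',np.degrees(np.arctan2(e[1],e[0])))
E
python3 -m jog '[{"dx":-0.1,"dy":0.1,"dz":0,"ax":0,"ay":0,"az":9,"hand":-1},{"dx":-0.1,"dy":0.1,"dz":0,"ax":0,"ay":0,"az":18,"hand":-1},{"dx":-0.2,"dy":0.2,"dz":0,"ax":0,"ay":0,"az":28,"hand":-1},{"dx":-0.2,"dy":0.3,"dz":0,"ax":0,"ay":0,"az":38,"hand":-1},{"dx":-0.3,"dy":0.3,"dz":0,"ax":0,"ay":0,"az":48,"hand":-1},{"dx":-0.3,"dy":0.4,"dz":0,"ax":0,"ay":0,"az":58,"hand":-1},{"dx":-0.4,"dy":0.5,"dz":0,"ax":0,"ay":0,"az":68,"hand":-1},{"dx":-0.4,"dy":0.5,"dz":0,"ax":0,"ay":0,"az":78,"hand":-1},{"dx":-0.4,"dy":0.5,"dz":0,"ax":0,"ay":0,"az":86,"hand":-1},{"dx":-0.4,"dy":0.5,"dz":0,"ax":0,"ay":0,"az":89.8,"hand":-1},{"dx":-0.4,"dy":0.5,"dz":0,"ax":0,"ay":0,"az":89.8,"hand":-1}]'; python3 - <<'E'
from h import *
import pickle
np.set_printoptions(precision=4,suppress=True,linewidth=220)
s=snap('wrist');o=s['obs'];save(s,'pics/w5.png');pickle.dump(s,open('w5.pkl','wb'));a=snap('scene');save(a,'pics/s5.png');pickle.dump(a,open('s5.pkl','wb'))
cv2.imwrite('pics/s5c.png',cv2.resize(a['img'][190:350,190:410],None,fx=3.6,fy=3.6,interpolation=cv2.INTER_CUBIC)[:,:,::-1])
print(o['time'],o['joint_positions'],o['position'],o['tool_rot'],o['force'],o['gripper_width'],o['ft_torque'])
E
```

```text
[[0.35301782 0.26876657 0.061     ]
 [0.33888565 0.19169315 0.061     ]
 [0.27487587 0.19988162 0.061     ]] 0.0783583464691321
shield yaw from side -100.39032810831684
front edge dir -7.289981116801878
time: 12.88
position: [0.3026, 0.2727, 0.0899]
tool_rot: [[0.175, 0.985, -0.001], [0.985, -0.175, 0.001], [0.001, -0.001, -1.0]]
force: [-0.5, -0.2, -1.8]
gripper_width: 0.0151
12.875 [-28.9196   2.8094 -19.6768 124.3561   1.0868  53.0143 -59.2954] [0.3026 0.2727 0.0899] [[ 0.1748  0.9846 -0.0011]
 [ 0.9846 -0.1748  0.0008]
 [ 0.0005 -0.0013 -1.    ]] [-0.4631 -0.2196 -1.8115] 0.015113721359384961 [ 0.0244  0.0013 -0.0128]
```

View pics/s5c.png

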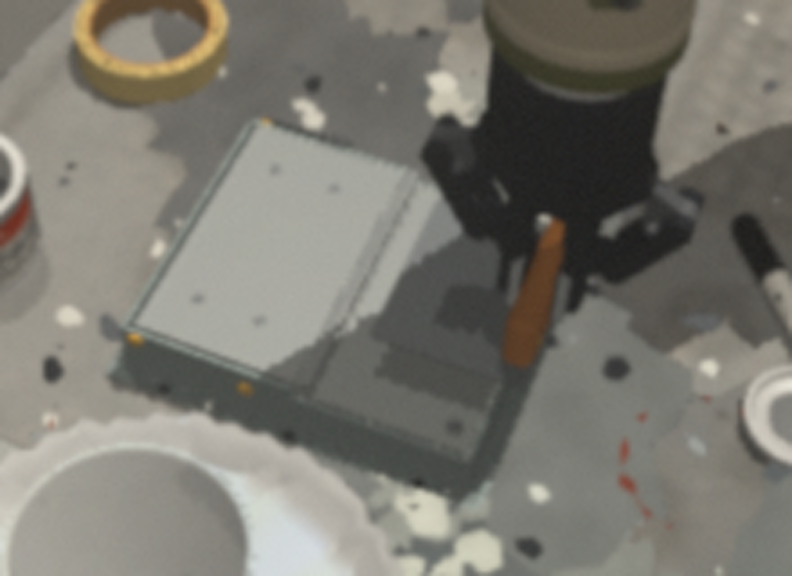

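The shield is square to the shutter and clear above the lower blade, with the upper blade closed. I'll lower it onto the lower blade.

```bash
python3 -m jog '[{"dx":0.5,"dy":-0.1,"dz":-0.7,"ax":0,"ay":0,"az":0,"hand":-1},{"dx":1,"dy":-0.2,"dz":-1.4,"ax":0,"ay":0,"az":0,"hand":-1},{"dx":1,"dy":-0.2,"dz":-2,"ax":0,"ay":0,"az":0,"hand":-1},{"dx":1,"dy":-0.2,"dz":-2.2,"ax":0,"ay":0,"az":0,"hand":-1},{"dx":1,"dy":-0.2,"dz":-2.3,"ax":0,"ay":0,"az":0,"hand":-1},{"dx":1,"dy":-0.2,"dz":-2.3,"ax":0,"ay":0,"az":0,"hand":-1}]' 60; python3 - <<'E'
from h import *
import pickle
np.set_printoptions(precision=4,suppress=True,linewidth=220)
s=snap('wrist');o=s['obs'];save(s,'pics/w6.png');pickle.dump(s,open('w6.pkl','wb'))
print(o['time'],o['position'],o['tool_rot'],o['force'],o['ft_torque'])
E
```

```text
time: 13.72
position: [0.3125, 0.2709, 0.0672]
tool_rot: [[0.174, 0.985, -0.001], [0.985, -0.174, 0.001], [0.001, -0.001, -1.0]]
force: [0.0, -0.2, -0.2]
gripper_width: 0.015
13.725 [0.3125 0.2709 0.0672] [[ 0.1739  0.9848 -0.0006]
 [ 0.9848 -0.1739  0.0011]
 [ 0.001  -0.0008 -1.    ]] [ 0.0124 -0.1669 -0.1897] [-0.0399  0.0001  0.0087]
```

View pics/w6.png

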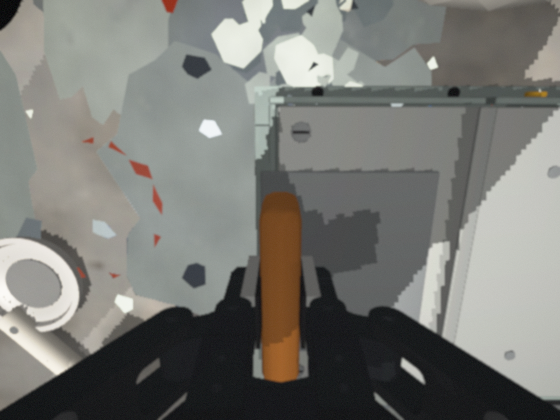

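The wrist view (from the left) shows the sheet's left side at row 171, the blade's left edge at row ≈105 and the front edge at column ≈438, just short of the lip tip at ≈470. I'll check centring and squareness numerically.

```bash
python3 - <<'E'
from h import *
import pickle
np.set_printoptions(precision=4,suppress=True,linewidth=220)
ud=np.array([np.cos(np.radians(10)),-np.sin(np.radians(10))]);vd=np.array([-ud[1],ud[0]])
s=pickle.load(open('w6.pkl','rb'));G=cv2.cvtColor(s['img'],cv2.COLOR_RGB2GRAY).astype(int)
print('c320',G[96:116,320]);print('c400',G[96:116,400],G[160:182,400]);print('c330',G[160:182,330])
for r in(180,200,220,240,290,310):print(r,G[r,415:500])
E
```

```text
c320 [ 81 102 116 115 115 112 103  94  89  90 105 124 133 136 136 135 135 134 136 136]
c400 [ 90  97 106 109 110 110 121 157 186 187 162 136 128 128 131 129 129 131 131 130] [132 131 130 132 130 131 133 131 128 118  99  87  93  99 102 106 102 104 103 104 103 103]
c330 [135 135 136 137 136 137 135 133 122 106  94  87  92 101 104 106 105 106 107 106 104 104]
180 [102 102 103 106 103 104 103 103 104 105 102 104 104 102 103 103 102 103 102 105 103 104 103 114 122 128 127 127 127 127 126 127 127 126 124 116 100  97  95  93  94  94  93  93  94  95  93  93  94  94  90  85  83  93
 106 116 118 117 116 114 116 115 117 116 115 116 113 113 110 113 119 123 124 123 122 122 122 123 122 121 123 130 139 152 167]
200 [104 103 104 103 104 102 102 103 103 103 103 101 104 102 103 102 102 101 100 104 111 120 125 126 126 127 127 126 126 127 128 124 118 103  99 100  97  95  93  96  96  95  93  94  94  94  92  91  85  87  97 111 118 116
 118 116 115 115 115 115 117 116 116 113 109 115 139 158 164 167 170 185 197 201 200 200 200 200 201 201 199 200 200 199 200]
220 [102 101 102 100 102 101 100 102 100 101 10
[... 640 characters left out ...]
8 199]
290 [162 161 161 160 160 159 160 168 190 209 215 215 215 216 215 214 215 215 212 212 210 204 195 184 174 147 113  93  94  92  93  94  94 104 134 168 187 189 186 182 182 181 182 181 181 180 180 177 178 186 197 198 198 198
 198 198 197 199 198 198 198 198 197 198 198 199 198 196 198 197 198 198 197 196 198 198 197 196 197 197 196 198 196 197 197]
310 [158 158 158 157 162 183 205 214 214 213 212 213 212 213 214 208 199 185 184 181 180 180 183 181 172 146 114  93  89  91 110 148 179 191 188 183 182 181 181 180 180 179 180 179 174 178 189 195 196 198 199 199 198 196
 197 197 198 198 197 197 196 196 196 195 195 196 196 198 196 194 196 195 195 196 195 194 195 195 195 195 194 196 194 194 195]
```

```bash
python3 - <<'E'
from h import *
import pickle
np.set_printoptions(precision=4,suppress=True,linewidth=220)
ud=np.array([np.cos(np.radians(10)),-np.sin(np.radians(10))]);vd=np.array([-ud[1],ud[0]])
s=pickle.load(open('w6.pkl','rb'))
def f(n,uv,h):
    p=onz(s,uv,h)[:,:2];U,V=p@ud,p@vd;print(n,'u',U,'v',V,end=' ')
    k=np.polyfit(V,U,1) if np.ptp(V)>np.ptp(U) else np.polyfit(U,V,1);print('rel yaw deg',np.degrees(np.arctan(k[0])))
f('front',[(438,180),(435.2,200),(432.7,220),(429.7,240),(422.8,290),(420,310)],.0375)
f('bend',[(484,180),(479,200),(475.5,220),(472,240),(462.5,290),(459,310)],.041)
f('tip',[(466.5,180),(463,200),(460,220),(456.5,240),(448,290),(444.5,310)],.043)
f('sheet side',[(330,169),(400,170)],.0375); f('blade side',[(320,106),(400,106.3)],.034)
p=s['obs']['position'][:2];print('tcp',p@ud,p@vd)
E
```

```text
front u [0.3312 0.3312 0.3313 0.3312 0.3312 0.3312] v [0.3645 0.3551 0.3454 0.3354 0.3086 0.2971] rel yaw deg -0.020995051698663607
bend u [0.3498 0.3491 0.3492 0.3492 0.3489 0.3489] v [0.3652 0.3561 0.3466 0.3368 0.3106 0.2994] rel yaw deg 0.5495613847383233
tip u [0.341  0.3409 0.341  0.3409 0.3407 0.3406] v [0.3657 0.3567 0.3473 0.3376 0.3118 0.3007] rel yaw deg 0.27567552276446833
sheet side u [0.2823 0.3136] v [0.3694 0.369 ] rel yaw deg -0.7960622007096888
blade side u [0.2773 0.312 ] v [0.3963 0.3962] rel yaw deg -0.17465402551012413
tcp 0.2607167337233197 0.3210804358705353
```

Shield and blade are centred on the same line (v = 0.3212) and square within 0.3°, with 46 mm left to go. Next: touch down.

```bash
python3 -m jog '[{"dx":0,"dy":0,"dz":-0.1,"ax":0,"ay":0,"az":0,"hand":-1},{"dx":0,"dy":0,"dz":-0.15,"ax":0,"ay":0,"az":0,"hand":-1},{"dx":0,"dy":0,"dz":-0.15,"ax":0,"ay":0,"az":0,"hand":-1}]'; python3 -m jog '[{"dx":0,"dy":0,"dz":-0.05,"ax":0,"ay":0,"az":0,"hand":-1},{"dx":0,"dy":0,"dz":-0.05,"ax":0,"ay":0,"az":0,"hand":-1}]';  python3 -c "
from h import *
o=monitor.get_obs();print(o['position'],o['force'],o['ft_torque'])"
```

```text
time: 14.15
position: [0.3125, 0.2709, 0.0656]
tool_rot: [[0.174, 0.985, -0.001], [0.985, -0.174, 0.001], [0.001, -0.001, -1.0]]
force: [0.6, 0.4, -0.5]
gripper_width: 0.015
time: 14.4
position: [0.3126, 0.2709, 0.0655]
tool_rot: [[0.174, 0.985, -0.001], [0.985, -0.174, 0.001], [0.001, -0.001, -1.0]]
force: [-2.1, -2.3, 6.7]
gripper_width: 0.0148
[0.31255465 0.27085035 0.06553456] [-2.140551   -2.28765039  6.6573765 ] [-0.43580158  0.49747454  0.01550975]
```

```bash
python3 -m jog '[{"dx":0,"dy":0,"dz":0.03,"ax":0,"ay":0,"az":0,"hand":-1},{"dx":0.4,"dy":-0.07,"dz":0.03,"ax":0,"ay":0,"az":0,"hand":-1},{"dx":0.8,"dy":-0.14,"dz":0.03,"ax":0,"ay":0,"az":0,"hand":-1},{"dx":1.2,"dy":-0.21,"dz":0.03,"ax":0,"ay":0,"az":0,"hand":-1}]';  python3 -c "
from h import *
o=monitor.get_obs();print(o['position'],o['force'],o['ft_torque'])"
```

```text
time: 14.9
position: [0.3249, 0.2689, 0.0655]
tool_rot: [[0.174, 0.985, -0.001], [0.985, -0.174, 0.001], [0.001, -0.001, -1.0]]
force: [-3.4, 0.6, 5.1]
gripper_width: 0.0148
[0.32486393 0.26888572 0.06554641] [-3.38652547  0.56335892  5.096047  ] [0.10608673 0.56605194 0.02175105]
```

```bash
python3 -m jog '[{"dx":0.4,"dy":-0.07,"dz":0,"ax":0,"ay":0,"az":0,"hand":-1},{"dx":0.8,"dy":-0.14,"dz":0,"ax":0,"ay":0,"az":0,"hand":-1},{"dx":1.2,"dy":-0.21,"dz":0,"ax":0,"ay":0,"az":0,"hand":-1},{"dx":1.6,"dy":-0.28,"dz":0,"ax":0,"ay":0,"az":0,"hand":-1},{"dx":2,"dy":-0.35,"dz":0,"ax":0,"ay":0,"az":0,"hand":-1},{"dx":2.4,"dy":-0.42,"dz":0,"ax":0,"ay":0,"az":0,"hand":-1}]';  python3 -c "
from h import *
o=monitor.get_obs();print(o['position'],o['force'],o['ft_torque'])
a=snap('scene');save(a,'pics/s7.png');cv2.imwrite('pics/s7c.png',cv2.resize(a['img'][190:350,190:410],None,fx=3.6,fy=3.6,interpolation=cv2.INTER_CUBIC)[:,:,::-1])"
```

```text
time: 15.65
position: [0.3488, 0.2647, 0.0655]
tool_rot: [[0.174, 0.985, -0.001], [0.985, -0.174, 0.001], [0.001, -0.001, -1.0]]
force: [-3.9, 1.1, 5.4]
gripper_width: 0.0148
[0.34877964 0.26465637 0.06554319] [-3.90793207  1.07521445  5.4183365 ] [ 0.09220706  0.65720483 -0.03793821]
```

View pics/s7c.png

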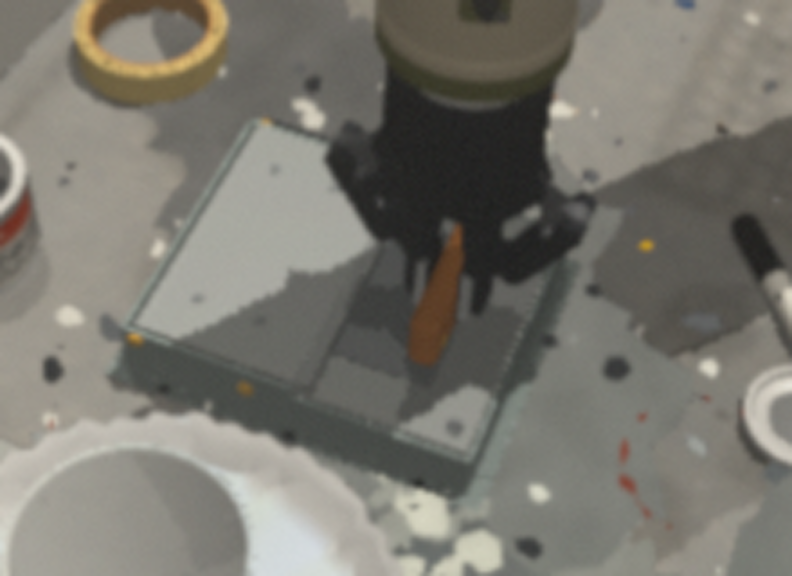

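The front edge is under the lip, and the upper blade and bystanders look unchanged. I'll do the last stretch slowly.

```bash
python3 -m jog '[{"dx":0.2,"dy":-0.035,"dz":0,"ax":0,"ay":0,"az":0,"hand":-1},{"dx":0.4,"dy":-0.07,"dz":0,"ax":0,"ay":0,"az":0,"hand":-1},{"dx":0.6,"dy":-0.106,"dz":0,"ax":0,"ay":0,"az":0,"hand":-1},{"dx":0.75,"dy":-0.132,"dz":0,"ax":0,"ay":0,"az":0,"hand":-1}]'; python3 -m jog '[{"dx":0.05,"dy":-0.009,"dz":0,"ax":0,"ay":0,"az":0,"hand":-1},{"dx":0.1,"dy":-0.018,"dz":0,"ax":0,"ay":0,"az":0,"hand":-1}]';  python3 -c "
from h import *
o=monitor.get_obs();p=o['position'];print(p,o['force'],o['ft_torque'],p[0]*.9848-p[1]*.1736,p[0]*.1736+p[1]*.9848)"
```

```text
time: 16.2
position: [0.356, 0.2634, 0.0655]
tool_rot: [[0.174, 0.985, -0.001], [0.985, -0.174, 0.001], [0.001, -0.001, -1.0]]
force: [-3.8, 0.6, 6.4]
gripper_width: 0.015
time: 16.45
position: [0.357, 0.2632, 0.0656]
tool_rot: [[0.174, 0.985, -0.001], [0.985, -0.174, 0.001], [0.001, -0.001, -1.0]]
force: [-4.2, 0.8, 6.2]
gripper_width: 0.0152
[0.35700209 0.26323801 0.06555916] [-4.16510081  0.82559051  6.18329729] [0.15258491 0.72135952 0.04516337] 0.30587753611723434 0.321212352561414
```

```bash
python3 -m jog '[{"dx":0.05,"dy":-0.009,"dz":0,"ax":0,"ay":0,"az":0,"hand":-1},{"dx":0.05,"dy":-0.009,"dz":0,"ax":0,"ay":0,"az":0,"hand":-1}]'; python3 -m jog '[{"dx":0.05,"dy":-0.009,"dz":0,"ax":0,"ay":0,"az":0,"hand":-1},{"dx":0.05,"dy":-0.009,"dz":0,"ax":0,"ay":0,"az":0,"hand":-1}]';  python3 -c "
from h import *
o=monitor.get_obs();p=o['position'];print(p,o['force'],o['ft_torque'],p[0]*.9848-p[1]*.1736,p[0]*.1736+p[1]*.9848)"
```

```text
time: 16.7
position: [0.3575, 0.2631, 0.0655]
tool_rot: [[0.174, 0.985, -0.001], [0.985, -0.174, 0.001], [0.001, -0.001, -1.0]]
force: [-4.0, 1.2, 6.0]
gripper_width: 0.0152
time: 16.95
position: [0.3575, 0.2631, 0.0656]
tool_rot: [[0.174, 0.985, -0.002], [0.985, -0.174, 0.001], [0.001, -0.002, -1.0]]
force: [-6.1, 1.0, 8.1]
gripper_width: 0.0151
[0.35753453 0.26312638 0.06555807] [-6.07893393  0.99101324  8.06025075] [ 0.14590024  1.26855832 -0.05118527] 0.3064212642746256 0.3211948555372182
```

```bash
python3 -m jog '[{"dx":0.03,"dy":-0.005,"dz":0,"ax":0,"ay":0,"az":0,"hand":-1},{"dx":0.03,"dy":-0.005,"dz":0,"ax":0,"ay":0,"az":0,"hand":-1},{"dx":0.03,"dy":-0.005,"dz":0,"ax":0,"ay":0,"az":0,"hand":-1}]';  python3 -c "
from h import *
for i in range(4):
    o=monitor.get_obs();p=o['position'];print(p,o['force'],o['ft_torque'],p[0]*.9848-p[1]*.1736,p[0]*.1736+p[1]*.9848);snap('top')"
```

```text
time: 17.32
position: [0.3575, 0.2631, 0.0655]
tool_rot: [[0.173, 0.985, -0.002], [0.985, -0.173, 0.001], [0.001, -0.002, -1.0]]
force: [-8.6, 0.7, 9.6]
gripper_width: 0.015
[0.35753553 0.26312286 0.0655434 ] [-8.56044033  0.66541328  9.60408278] [ 0.17839007  1.57524297 -0.08178416] 0.3064228621832691 0.3211915563418435
[0.35756183 0.26315565 0.06556456] [-8.54639586  0.91721365  9.11637377] [0.20536941 1.54007101 0.00633601] 0.30644306549081207 0.3212284160790309
[0.35752818 0.26313219 0.06553834] [-8.75616803  0.39286486  9.00721589] [0.15319338 1.55731436 0.0056633 ] 0.3064140032683086 0.3211994746007111
[0.35756629 0.26311399 0.06554489] [-7.44542906  0.29074136  9.85948663] [ 0.19723555  1.60851171 -0.02444423] 0.30645469237559597 0.321188160593843
```

```bash
python3 -m jog '[{"dx":0,"dy":0,"dz":0.02,"ax":0,"ay":0,"az":0,"hand":-1},{"dx":0,"dy":0,"dz":0.02,"ax":0,"ay":0,"az":0,"hand":-1},{"dx":0,"dy":0,"dz":0.02,"ax":0,"ay":0,"az":0,"hand":-1}]';  python3 -c "
from h import *
F=[]
for i in range(6):
    o=monitor.get_obs();F.append(o['force']);snap('top')
print(np.mean(F,0),np.std(F,0),o['position'],o['ft_torque'])"
```

```text
time: 17.9
position: [0.3576, 0.2631, 0.0655]
tool_rot: [[0.174, 0.985, -0.002], [0.985, -0.174, 0.001], [0.001, -0.002, -1.0]]
force: [-7.0, 1.5, 6.3]
gripper_width: 0.015
[-7.1783398   1.62277579  6.4820427 ] [0.36236155 0.54582815 0.56118468] [0.35757422 0.26313722 0.06556297] [ 0.34917231  1.31815377 -0.09057618]
```

```bash
python3 -m jog '[{"dx":0,"dy":0,"dz":-0.01,"ax":0,"ay":0,"az":0,"hand":-1},{"dx":0,"dy":0,"dz":-0.01,"ax":0,"ay":0,"az":0,"hand":-1}]';  python3 -c "
from h import *
np.set_printoptions(precision=4,suppress=True)
F=[]
for i in range(6):
    o=monitor.get_obs();F.append(o['force']);s=snap('wrist')
print(np.mean(F,0),np.std(F,0),o['position'],o['gripper_width'])
save(s,'pics/w8.png')
ud=np.array([.9848,-.1736]);vd=-ud[::-1]*[1,-1]; vd=np.array([.1736,.9848])
for n,s in(('wrist',s),('scene',snap('scene'))):
    c=cloud(s);U=c[...,:2]@ud;V=c[...,:2]@vd
    for lo in(.35,.37,.39,.41):
        m=(U>lo)&(U<lo+.015)&(abs(V-.35)<.04)&(abs(c[...,2]-.045)<.02);print(n,lo,m.sum(),np.median(c[...,2][m]) if m.any() else '')
"
```

```text
time: 18.45
position: [0.3576, 0.2631, 0.0655]
tool_rot: [[0.173, 0.985, -0.002], [0.985, -0.173, 0.001], [0.001, -0.002, -1.0]]
force: [-7.1, 1.8, 7.8]
gripper_width: 0.0148
[-7.6761  1.2783  7.8521] [0.4284 0.454  0.5328] [0.3576 0.2631 0.0656] 0.015175328350874697
wrist 0.35 5752 0.041711463534648954
wrist 0.37 5787 0.041727248931205774
wrist 0.39 5801 0.04172043166201525
wrist 0.41 5545 0.04171565183842532
scene 0.35 290 0.04147922209833016
scene 0.37 279 0.04162275539830029
scene 0.39 280 0.04182638703684349
scene 0.41 270 0.0417552499600129
```

View pics/w8.png

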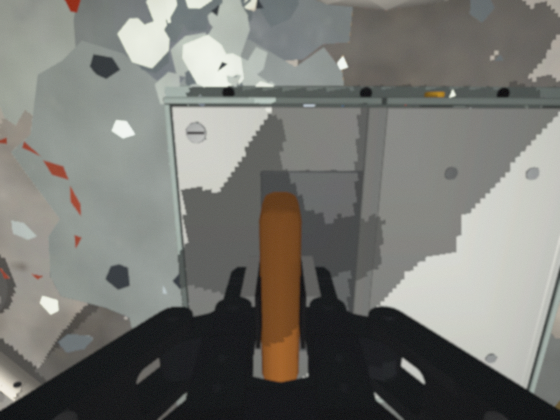

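The sheet, with its side at row 171, disappears square under the lip at column ≈362. The upper blade is level at 41.7 mm along its whole depth, so it isn't lifted. The forces are steady, so I'm handing in.

```bash
python3 -c "
from h import *
arm.job_done();print(monitor.get_obs()['time'])"
```

```text
the job is handed in; nothing more can be done
the job is handed in; nothing more can be done
```

The shield is tucked fully home under the upper blade, centred, and the arm is still holding it by the grip with a steady push. The job went in at about 18.8 s on the robot's clock, under the 38 s limit.

I brought the arm over the top of the monitor and gripped the wooden bar with 60 N. I then lifted the shield 25 mm, turned it 90° square and set it down on the lower blade, then slid it flat to the stop.

My last checks:
- **Home:** the shield stopped moving forward at about 0.377 m along the tuck direction, which is where I had estimated the stop. The forward resistance then rose to about 7.7 N.
- **Centred and square:** the last camera measurement, taken before the slide, put the shield's middle within 1 mm of the blade's middle and square to about 0.3°. The sideways position of the arm held to within 0.2 mm during the slide.
- **Upper blade:** its top reads level at 41.5–41.8 mm over its whole depth from two cameras, so it was not lifted.
- **Push:** the downward push reads 7.9 ± 0.5 N. The shield's weight adds about 1.4 N, so the blade itself carries roughly 9 N.
- **Tin, tape and jar:** the arm never went near them. I saw the tape and tin standing in place partway through the slide, but I did not check the jar again at the end.

The only hitch was a first move command that was refused for missing fields; nothing moved.

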